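# Unhook the tea strainer and seat it in the mug

### The arm

A 6-joint arm with a two-finger parallel gripper is mounted at the origin on a cart in front of the work surface, level with it; the furniture and walls round the work are solid. World frame = base frame: x ahead of the robot, y to its left, z up, the work surface at z = 0. Lengths are in m, angles in rad, forces in N, time in s.
With the tool pointing down it reaches from about 0.25 to 0.8 m from the base axis. Payload 3.9 kg.
Tool frame: the origin (TCP) lies on the centre line of the jaws, within the pads' length; the fingertips stand 22 mm ahead of it and the grasp point (between the pads) lies 3 mm ahead of it; y points along the fingers, z is the direction in which the jaws open and shut, and the axes are right-handed (so a half turn about y gives the same grasp; the last joint's range is limited). The gripper opens to 85 mm and grips with 20 to 120 N. Pads are 22 mm wide; open, the fingers measure 114 mm over their backs; the gripper's body (76 mm by 85 mm) begins 54 mm behind the grasp point. The pads swing forward as they close: fully open they stand 13 mm farther back than shut.
Start: joints at [1.161, 0.26, -0.138, 1.173, 0, 1.571], TCP at [0.209, 0.482, 0.253] pointing down, gripper open.
Joint ranges: [-2.78, 2.78], [-0.83, 1.72], [-1.28, 1.37], [-1.9, 2.12], [-1.57, 1.48], [-3.14, 3.14]. Speed limits (rad/s): [2.57, 2.57, 3.14, 3.14, 3.14, 3.14].

### API

Orientations are given as a 3x3 rotation matrix whose columns are the frame's x, y, z axes.
In Python, from cell import sense, camera, camera_info, r gives the robot as it stands.
- The arm moves only by the tool play_rows, never from a script. Its arguments are lists of equal length, an entry for each row: "gripper": the closure, from 0 (fully open) to 1 (shut); "offset": the shift along the world's x, y, z in cm, a list of three; "turn": the turn about the world's z in degrees. In form: {"gripper": [gripper, ...], "offset": [[tx, ty, tz], ...], "turn": [turn, ...]}. A call has 1 to 20 rows; each row shifts and turns the commanded pose from where the row before left it; what a row does not reach is not made up. A row lasts 1/8 s, in which the tool goes at most 62.5 mm and 10.7 degrees, less where a joint would pass 70% of its speed; a pose out of reach is approached as far as the arm can. A call is refused whole if a number of a shift passes 6.25 or a number of a turn 10.7, either way. A call with a gripper value outside its range is refused whole. The fingers move at their own pace and stop on an object; the grip force is fixed at half the most. Time passes only in rows, so rows that do not move let the fingers close. It gives the time, the measured TCP pose, the force and the opening at its end, in the units of the state.
- sense(): the state, without advancing time (a new reading comes with each control period).
- camera(name): name is "scene" or "top" or "wrist"; returns (picture, depth): 400x640x3 uint8, red, green, blue; 400x640 float32, m along the optical axis (not along the pixel's ray), 0 where there is no reading.
- camera_info(name): a dict with "fx", "fy", "cx", "cy" (pixels), "view" (4x4, takes a point from world to camera coordinates). Camera axes: x right, y down, z forward; pixel columns grow to the right and rows downward; lengths in m; the calibration is good to about 2 mm. The wrist camera is an equidistant fisheye: a pixel r from the principal point sees the ray r / f radians off the axis. A picture is of the moment at which its call begins: read the wrist's pose just before it. camera_info takes no time and is no camera call; for the wrist camera it gives the pose at the moment of the call.
- r.job_done(): hands the job in, once; it reports no verdict.
The state is a dict: "time": time; "joint_positions": joint angles; "qvel": joint speeds; "joint_efforts": joint torques, N m; "position": TCP position; "orientation": TCP orientation; "contact_force": force on the tool from outside, world axes, zero at the start; "ft_torque": the same for the moment, N m; "finger_gap": opening from 0.0 (shut) to 1.0 (fully open).
Only numpy, scipy, OpenCV 4.12 (cv2) and the standard library are available. Lean on these libraries where they do the work, as an engineer would, in place of code of your own. Each camera call takes 0.05 s, during which the arm holds its last target. There are 200 camera calls.

### The job

Get the mug ready for tea: lift the open tea-strainer basket up and off its arm of the drip stand, without yanking at the stand, and lower it gently into the white mug that stands by the drinking glass, to the right of the stand, so that its wide brim rests level on the mug's rim, then let go. Leave the tea ball hanging on its arm, and leave the mug and the drinking glass standing where they are.

Things in the scene. Friction and masses are not known exactly. Their poses are not given: they have to be found in the camera images.
- stand: fixed stand: wooden foot 110 x 270 x 14 mm, mid post (top 207 mm up), two 8 mm wire arms along its +y and -y. Origin: middle of the foot's underside; z up. Arms leave the post 196 mm up, dip to 190 mm (wire axis) 85 mm out, where items hang, and end 108 mm out in upturned tips, top 210 mm; items must rise 20 mm or more to pass a tip outward. A solid wall cabinet overhangs the worktop at y > 0.3 m
- basket: open perforated steel cup, loose, 90 g, hanging in one arm's dip (either arm): 52 mm across, 60 mm deep, flat brim 90 mm across 60 to 63 mm up, above it a wire hoop in its x-z plane, 73 mm wide, across the arm, peak 119 mm up inside, with a wooden grip block on top; 176 mm tall in all. Raised over 45 mm while on the arm, its brim hits the arm. Origin: centre of the underside; z up
- basket_grip (a point): centre of the basket's wooden grip block, which is 18 x 18 mm and 40 mm tall with its sides along the basket's x and y; 156 mm above the basket's underside; free wire neck 14 mm long under it
- basket_rim (a point): centre of the underside of the basket's brim, 60 mm above the basket's underside; this plane comes to rest on the mug's rim
- tea_ball: closed perforated steel tea ball, 51 mm across, loose, about 70 g, hanging on the stand's other arm by a like wire hoop with a like wooden grip block; overall height 152 mm. Origin: underside of the ball, z up. To be left hanging
- mug: the white mug near the drinking glass, right of the stand (not the one at the back left), loose, 0.28 kg, upright on the table, 82 mm outside diameter, 94 mm tall, with one handle that points to the mug's -y and stands out 71 mm from the cup's axis. Origin: on the underside, 15 mm from the cup's axis towards the handle; z up
- mug_mouth (a point): centre of the mug's mouth at rim height, 94 mm above the table; the mouth is about 60 mm clear inside
- tumbler: plain clear drinking glass without a handle, loose, 81 mm across, 93 mm tall, standing near the mug (the two may have swapped places). Origin: centre of the underside. To be left alone
Things that resemble listed ones, but are neither listed nor needed, are in the scene too. What is shaped like the tea_ball but orange is not meant.

How it is judged:
On the way:
1. the basket is lifted off its arm and carried clear of the stand, in the air (horizontal distance between basket and stand above 0.15 m and height (world z) of basket above 0.05 m), for 0.1 s.
At the end, for the whole second after the job is handed in: the basket sits in the mug with its brim on the mug's rim (within 5 mm in height, 12 mm of centre, level to 7 degrees), at rest; the mug is upright and within 40 mm of where it stood, the glass within 40 mm of where it stood, and the tea ball still hangs on its arm (horizontal distance between basket_rim and mug_mouth below 0.012 m and z of basket_rim in the frame of mug_mouth between -0.005 and 0.005 m and angle between basket's own z axis and vertical below 0.12 rad and angle between mug's own z axis and vertical below 0.1 rad and distance of each of mug, tumbler from where it was at the start of the episode below 0.04 m and horizontal distance between tea_ball and stand below 0.125 m and z of tea_ball in the frame of stand above 0.085 m and contact force between tea_ball and stand above 0.2 N and linear speed of basket below 0.03 m/s); the robot touches nothing.
It fails at once if the basket is yanked against the stand (over 20 N) (contact force between basket and stand above 20 N).
It fails at once if the basket is dropped or rammed into the mug (faster than 0.5 m/s at the mouth) (horizontal distance between basket_rim and mug_mouth below 0.04 m and z of basket_rim in the frame of mug_mouth below 0.06 m and linear speed of basket above 0.5 m/s).
It fails at once if the tea ball is knocked off its arm (z of tea_ball in the frame of stand below 0.06 m).
It fails at once if the mug or the glass is tipped over (angle between any of mug, tumbler's own z axis and vertical above 0.6 rad).
It also fails if it takes over 51 s, if anything falls off the work surface, if the arm or the gripper's body presses on something with over 40 N, if the wrist force passes 120 N, or if a joint passes its speed limit or range.

## Working session

There is one attempt and no reset: what is moved stays moved. The work goes in short steps, Python scripts to look and compute and a tool call to move; the robot and the scene stay as the last step left them, time stands still between calls to the robot, and variables do not carry over. Pictures are saved under pics/ and viewed, about 8 in all and at most 12, crops included, and the job is handed in when it is done.

Besides the shell and the picture viewer there is one more tool, called after "Call:" by a JSON object that holds its "op" and its "data". play_rows: Moves the arm, as the interface text tells. Its arguments: {"type":"object","properties":{"gripper":{"type":"array","items":{"type":"number"}},"offset":{"type":"array","items":{"type":"array","items":{"type":"number"}}},"turn":{"type":"array","items":{"type":"number"}}},"required":["gripper","offset","turn"]}

```bash
mkdir -p pics; ls
python3 - <<'E'
from cell import sense,camera,camera_info,r
import cv2,numpy as np
s=sense();print(s['time'],s['position'],s['orientation'],s['finger_gap'])
for n in ("scene","top"):
    p,d=camera(n);i=camera_info(n);print(n,i)
    np.savez(f"pics/{n}0.npz",p=p,d=d,K=[i['fx'],i['fy'],i['cx'],i['cy']],V=i['view'])
    cv2.imwrite(f"pics/{n}0.png",p[:,:,::-1])
E
```

```text
pics
0.0 [0.20889848 0.48092768 0.25245564] [[ 9.17202051e-01 -7.95414357e-04  3.98421593e-01]
 [-3.98422387e-01 -1.83030482e-03  9.17200224e-01]
 [-3.21265803e-07 -9.99998009e-01 -1.99567022e-03]] 1.0003355222905541
scene {'fx': 392.50882872386217, 'fy': 392.50882872386217, 'cx': 320.2128567328327, 'cy': 200.95734602855262, 'view': array([[ 0.72740685, -0.68596096,  0.01835294, -0.40299663],
       [-0.25243285, -0.29236347, -0.92238889,  0.28198218],
       [ 0.63808849,  0.66631911, -0.38582627,  0.69814695],
       [ 0.        ,  0.        ,  0.        ,  1.        ]])}
top {'fx': 463.52079412784803, 'fy': 463.52079412784803, 'cx': 315.51662097703536, 'cy': 199.93910339084488, 'view': array([[ 3.36178854e-04, -9.98310800e-01,  5.80984787e-02,
        -3.80449135e-02],
       [-9.84935960e-01, -1.03768976e-02, -1.72607863e-01,
         5.51699228e-01],
       [ 1.72919176e-01, -5.71652538e-02, -9.83275695e-01,
         1.29875020e+00],
       [ 0.00000000e+00,  0.00000000e+00,  0.00000000e+00,
         1.00000000e+00]])}
```

View pics/scene0.png

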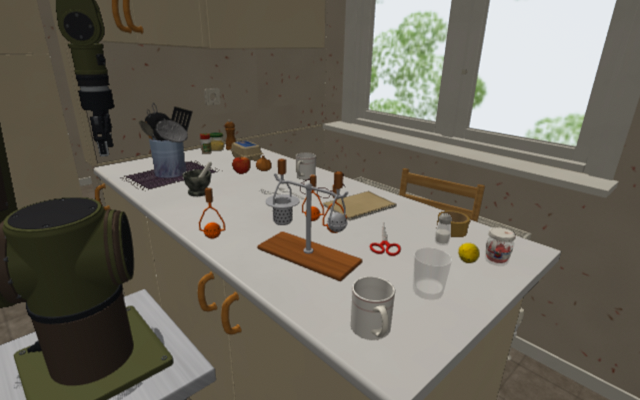

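View pics/top0.png

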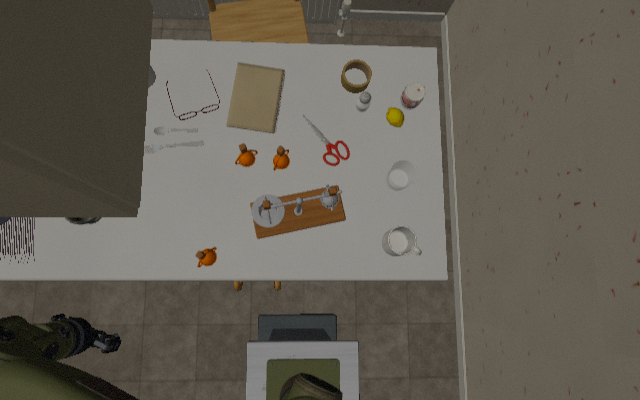

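Scene view: the stand is at (308,220), with the basket on its left arm at (283,205) and the tea ball on its right arm at (337,222). The white mug is at (372,308) and the glass at (431,272). Another mug is at the back left, (305,165). In the top view the basket is at (267,210), the ball at (330,198), the mug at (400,241) and the glass at (399,176). The orange balls at (246,157), (281,160) and (207,257) are lookalikes.

```bash
cat > h.py <<'E'
import numpy as np,cv2
def load(f):
    z=np.load(f);return z['p'],z['d'],z['K'],z['V']
def cloud(d,K,V):
    v,u=np.mgrid[:d.shape[0],:d.shape[1]]
    c=np.stack([(u-K[2])/K[0]*d,(v-K[3])/K[1]*d,d],-1)
    return (c-V[:3,3])@V[:3,:3]
def proj(P,K,V):
    c=np.atleast_2d(P)@V[:3,:3].T+V[:3,3];return np.c_[c[:,0]/c[:,2]*K[0]+K[2],c[:,1]/c[:,2]*K[1]+K[3]]
def plane(u,v,z,K,V):
    ray=np.array([(u-K[2])/K[0],(v-K[3])/K[1],1])@V[:3,:3]; o=-V[:3,:3].T@V[:3,3]
    return o+ray*(z-o[2])/ray[2]
E
python3 - <<'E'
from h import *
np.set_printoptions(precision=4,suppress=True)
for n in("top","scene"):
    p,d,K,V=load(f"pics/{n}0.npz");W=cloud(d,K,V);ok=d>0
    hsv=cv2.cvtColor(p,cv2.COLOR_RGB2HSV)
    print(n)
    # brown blocks
    m=((hsv[...,0]<15)&(hsv[...,1]>110)&(W[...,2]>.19)&(W[...,2]<.35)&ok).astype(np.uint8)
    k,l,st,c=cv2.connectedComponentsWithStats(m)
    for i in range(1,k):
        if st[i,4]>8:
            q=W[l==i];print("brown",st[i],q.mean(0),q.min(0),q.max(0))
    if n=="top":
        for nm,(a,b,c_,e),z0,z1 in(("mug",(375,220,430,262),.08,.1),("glass",(375,150,425,195),.08,.1),("foot",(245,180,350,245),.008,.022),("post",(285,190,310,220),.19,.22),("brim",(245,190,292,230),.1,.2)):
            q=W[b:e,a:c_].reshape(-1,3);q=q[(q[:,2]>z0)&(q[:,2]<z1)]
            if len(q)<4:print(nm,len(q));continue
            rc=cv2.minAreaRect((q[:,:2]*1000).astype(np.float32));print(nm,len(q),q.mean(0),np.median(q[:,2]),rc,cv2.minEnclosingCircle((q[:,:2]*1000).astype(np.float32)))
        q=W[0:210,0:130];print("cab",np.percentile(q[...,2],[1,50,99]),q.reshape(-1,3).min(0),q.reshape(-1,3).max(0))
        cv2.imwrite("pics/c1.png",cv2.resize(p[140:270,230:430,::-1],None,fx=4,fy=4,interpolation=cv2.INTER_CUBIC))
E
```

```text
top
brown [331 186   6  10  20] [ 0.5418 -0.0683  0.2476] [ 0.5338 -0.0747  0.2211] [ 0.5521 -0.0616  0.2542]
mug 201 [ 0.4314 -0.281   0.09  ] 0.0906938336101206 ((435.45269775390625, -278.7847900390625), (81.81768798828125, 90.6152114868164), 7.482007026672363) ((428.0450744628906, -281.98138427734375), 51.590755462646484)
glass 134 [ 0.6323 -0.2899  0.0886] 0.0887513025983981 ((627.738037109375, -285.1808166503906), (79.17752075195312, 81.76280212402344), 45.51558303833008) ((627.5133056640625, -285.772705078125), 41.51772689819336)
foot 1974 [ 0.5164 -0.0002  0.0139] 0.013926113901401204 ((531.0494995117188, 17.199905395507812), (136.946044921875, 274.988037109375), 16.507007598876953) ((526.2025756835938, 15.947028160095215), 142.88223266601562)
post 97 [0.524  0.0199 0.2008] 0.20015836682055033 ((524.4617309570312, 21.441482543945312), (16.813392639160156, 62.52838897705078), 3.9876439571380615) ((523.1436157226562, 21.349597930908203), 32.057132720947266)
brim 664 [0.5063 0.0974 0.1458] 0.13973576725960707 ((506.1911926269531, 95.89064025878906), (94.88606262207031, 87.98409271240234), 62.67929458618164) ((510.1288146972656, 89.22551727294922), 54.563377380371094)
cab [0.5896 0.7985 0.9479] [0.3188 0.042  0.5513] [0.7929 0.514  1.3745]
scene
brown [278 159   7  16 102] [0.5008 0.094  0.2342] [0.496  0.087  0.2138] [0.5088 0.1031 0.2525]
brown [334 171   9  18 131] [ 0.537  -0.071   0.2347] [ 0.5313 -0.077   0.2142] [ 0.5493 -0.0613  0.253 ]
```

View pics/c1.png

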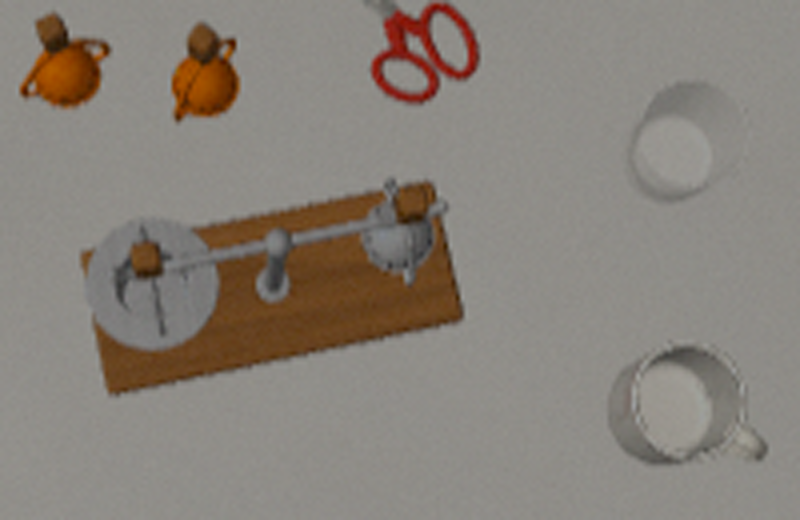

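Run:
```python
from h import *
np.set_printoptions(precision=4,suppress=True)
p,d,K,V=load("pics/top0.npz");hsv=cv2.cvtColor(p,cv2.COLOR_RGB2HSV);W=cloud(d,K,V)
def brown(a,b,c,e):
    m=np.zeros(d.shape,np.uint8);s=hsv[b:e,a:c].astype(int);m[b:e,a:c]=(s[...,0]<18)&(s[...,1]>90);return m
# block on basket (grey around it) in the top view
m=brown(260,200,273,209);v,u=np.nonzero(m);print("block px",len(u),u.min(),u.max(),v.min(),v.max(),"z",W[v,u][:,2],"xy@.251",plane(u.mean(),v.mean(),.249,K,V))
# scene blocks: silhouette centre at z of block centre
p2,d2,K2,V2=load("pics/scene0.npz")
print("scene ray@.231",plane(281,166.5,.231,K2,V2),"ball",plane(338,179.5,.231,K2,V2))
# brim plane: z histogram
q=W[185:235,243:295].reshape(-1,3);q=q[(q[:,2]>.128)&(q[:,2]<.15)];h=q[:,:2].astype(np.float32)
print("brim",len(q),np.median(q[:,2]),cv2.minEnclosingCircle(h*1000),cv2.fitEllipse(cv2.convexHull(h*1000)))
A=np.c_[q[:,:2],np.ones(len(q))];print("tilt",np.linalg.lstsq(A,q[:,2],rcond=None)[0])
# mug rim, table & foot
for nm,(a,b,c,e) in(("mug",(380,222,416,262)),("glass",(375,150,425,195))):
    q=W[b:e,a:c].reshape(-1,3);q=q[(q[:,2]>.084)&(q[:,2]<.1)];print(nm,len(q),q[:,2].max(),cv2.minEnclosingCircle(q[:,:2].astype(np.float32)*1000),cv2.fitEllipse(cv2.convexHull(q[:,:2].astype(np.float32)*1000)))
q=W[180:240,248:348];c=hsv[180:240,248:348];q=q[(q[...,2]>.008)&(q[...,2]<.02)&(c[...,1]>90)];print("foot",cv2.minAreaRect(q[:,:2].astype(np.float32)*1000))
q=W[185:220,255:345].reshape(-1,3);q=q[(q[:,2]>.18)&(q[:,2]<.2)];print("arms",len(q),cv2.fitLine(q[:,:2].astype(np.float32),cv2.DIST_HUBER,0,.01,.01).T)
print("ball orange front",[plane(207,257,.03,K,V)])
```

```text
block px 56 263 270 200 208 z [0.2514 0.2521 0.253  0.2538 0.2514 0.2525 0.2492 0.2463 0.2544 0.2527
 1.3745 0.2534 0.2495 0.2494 0.2546 0.2526 0.2525 0.252  0.2492 0.2514
 0.2487 0.2507 0.251  0.2526 0.2544 0.2515 0.2535 0.2515 0.2497 0.2525
 0.255  0.2524 0.2524 0.2519 0.2506 0.2547 0.2513 0.2519 0.2547 0.2519
 0.2454 0.2472 0.1954 0.2474 0.2497 0.2463 0.2441 0.2415 0.2395 0.2256
 0.231  0.2337 0.2318 0.2275 0.2261 0.2246] xy@.251 [0.5042 0.0979 0.249 ]
scene ray@.231 [0.5048 0.0993 0.231 ] ball [ 0.5449 -0.0639  0.231 ]
brim 561 0.1393132826081357 ((507.7138366699219, 98.83734893798828), 44.937686920166016) ((507.38037109375, 99.128173828125), (88.27626037597656, 88.92803955078125), 138.18231201171875)
tilt [-0.      0.0003  0.1392]
mug 154 0.09997959692407377 ((433.4277648925781, -275.37689208984375), 43.17885971069336) ((434.8041687011719, -274.44927978515625), (81.52115631103516, 82.99579620361328), 129.44198608398438)
glass 106 0.0981590912702346 ((627.5133056640625, -285.772705078125), 41.517757415771484) ((627.6929321289062, -285.488037109375), (80.51439666748047, 81.98233795166016), 21.76483917236328)
foot ((524.1968383789062, 15.718551635742188), (107.6402816772461, 268.72967529296875), 12.540199279785156)
arms 158 [[ 0.2254 -0.9743  0.521   0.0309]]
ball orange front [array([0.387 , 0.2734, 0.03  ])]
```

Call:
{"op": "play_rows", "data": {"gripper": [0,0,0,0,0,0,0,0,0,0,0,0], "offset": [[1,-4,0],[1,-4,1],[1,-4,1],[2,-4,1.5],[3,-4,1.5],[3,-4,1.5],[3,-4,1.5],[3,-3,0],[3,-2,0],[3,-2,0],[2,-1,0],[0,0,0]], "turn": [-5,-5,-5,-5,-5,-5,-5,-5,-5,-5,-5,0]}}

```text
time: 1.6
position: [0.46, 0.1208, 0.3325]
orientation: [[0.198, -0.001, 0.98], [-0.98, -0.0, 0.198], [0.0, -1.0, -0.001]]
contact_force: [-0.4, 0.6, 0.2]
finger_gap: 0.998
```

Call:
{"op": "play_rows", "data": {"gripper": [0,0,0], "offset": [[2.3,-1.1,0],[2.3,-1.1,-1.5],[0,0,0]], "turn": [1,0,0]}}

```text
time: 1.98
position: [0.5046, 0.0995, 0.3168]
orientation: [[0.217, -0.003, 0.976], [-0.976, -0.0, 0.217], [-0.0, -1.0, -0.003]]
contact_force: [-0.4, -0.7, 0.3]
finger_gap: 1.001
```

Run:
```python
from h import *
from cell import sense,camera,camera_info
s=sense();i=camera_info("wrist");p,d=camera("wrist");print(s['position'],i)
np.savez("pics/w1.npz",p=p,d=d,K=[i['fx'],i['fy'],i['cx'],i['cy']],V=i['view'])
cv2.imwrite("pics/w1.png",p[:,:,::-1])
```

```text
[0.50464952 0.09947051 0.31683741] {'fx': 309.70691628693146, 'fy': 309.70691628693146, 'cx': 319.8479341419845, 'cy': 201.14425795693407, 'view': array([[ 0.97612629,  0.21719167, -0.0022922 , -0.51283266],
       [ 0.20797885, -0.93157405,  0.2981855 , -0.06861002],
       [ 0.06262805, -0.29154343, -0.95450519,  0.43773422],
       [ 0.        ,  0.        ,  0.        ,  1.        ]])}
```

View pics/w1.png

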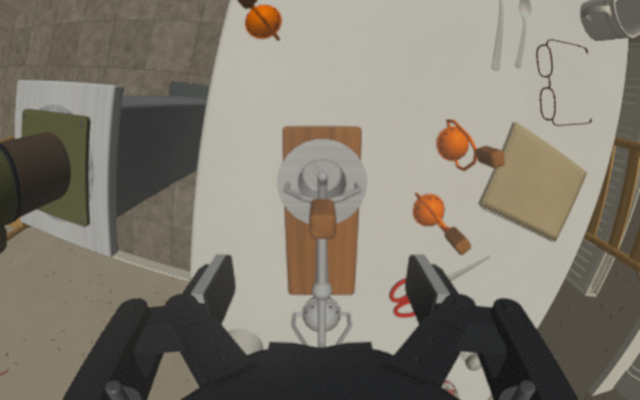

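The block's top is at (322,218), midway between the jaws, and the hoop at (285..358,187) runs parallel to the jaw axis. The alignment is good, so I'll descend and close.

Call:
{"op": "play_rows", "data": {"gripper": [0,0,0,0.3,0.6,0.7,0.8,0.9,1,1,1,1], "offset": [[0,0,-3],[0,0,-3],[0,0,-2.2],[0,0,0],[0,0,0],[0,0,0],[0,0,0],[0,0,0],[0,0,0],[0,0,0],[0,0,0],[0,0,0]], "turn": [0,0,0,0,0,0,0,0,0,0,0,0]}}

```text
time: 3.52
position: [0.5059, 0.0997, 0.2373]
orientation: [[0.217, 0.002, 0.976], [-0.976, 0.001, 0.217], [-0.0, -1.0, 0.002]]
contact_force: [0.3, -0.8, 5.4]
finger_gap: 0.202
```

Call:
{"op": "play_rows", "data": {"gripper": [1,1,1,1,1,1], "offset": [[0,0,0.5],[0,0,0.7],[0,0,1],[0,0,1],[0,0,0],[0,0,0]], "turn": [0,0,0,0,0,0]}}

```text
time: 4.28
position: [0.5051, 0.0995, 0.2683]
orientation: [[0.217, -0.0, 0.976], [-0.976, -0.0, 0.217], [0.0, -1.0, -0.0]]
contact_force: [-0.4, 1.0, -1.8]
finger_gap: 0.205
```

Run:
```python
from h import *
from cell import sense,camera,camera_info
p,d=camera("scene");i=camera_info("scene");K=[i['fx'],i['fy'],i['cx'],i['cy']];print(sense()['position'],sense()['contact_force'])
cv2.imwrite("pics/s1.png",cv2.resize(p[100:270,220:400,::-1],None,fx=3.5,fy=3.5,interpolation=cv2.INTER_CUBIC))
```

```text
[0.50496635 0.09947528 0.26805328] [ 0.10757746 -0.26681636  0.52258722]
```

View pics/s1.png

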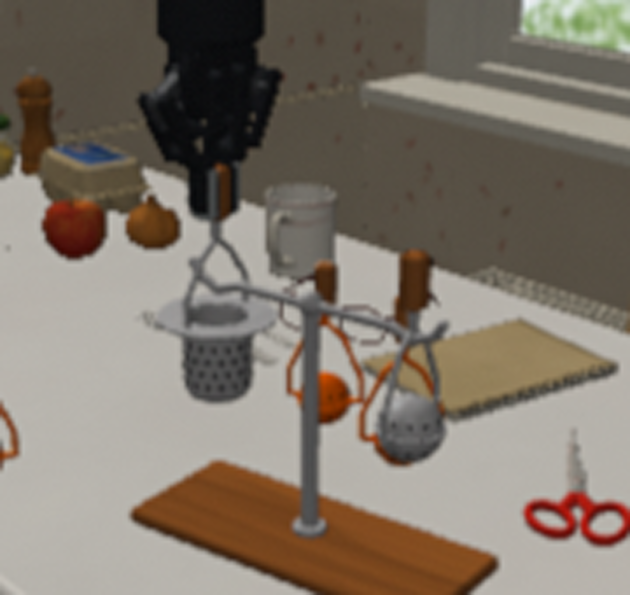

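The basket hangs level in the jaws. The hoop peak at (215,240) is clear above the arm tip at (197,265), and the brim is below the arm. Next I'll slide it outward, raise it and go round the front.

Call:
{"op": "play_rows", "data": {"gripper": [1,1,1,1,1,1,1,1,1,1], "offset": [[-0.2,0.9,0],[-0.4,1.8,0],[-0.4,1.8,0],[-0.4,1.8,0],[-0.4,1.8,0],[-0.4,1.7,0],[0,0,1],[0,0,2.5],[0,0,2.5],[0,0,0.5]], "turn": [0,0,0,0,0,0,0,0,0,0]}}

```text
time: 5.58
position: [0.4843, 0.1975, 0.3356]
orientation: [[0.216, 0.004, 0.976], [-0.976, 0.001, 0.216], [-0.0, -1.0, 0.004]]
contact_force: [-0.5, -0.4, -1.6]
finger_gap: 0.202
```

Call:
{"op": "play_rows", "data": {"gripper": [1,1,1,1,1,1,1,1,1,1,1,1,1,1,1,1,1,1,1], "offset": [[-1.5,-1,0],[-3,-2,0],[-3,-2,0],[-2.8,-2,0],[-1,-3,0],[0,-3,0],[0,-3,0],[0,-3,0],[0,-3,0],[0,-3,0],[0,-3,0],[0,-3,0],[1,-3,0],[1,-3,0],[1,-3,0],[1.5,-3,0],[1.5,-2.5,0],[0.5,-1.5,0],[0,0,0]], "turn": [0,0,0,0,0,0,0,0,0,0,0,0,0,0,0,0,0,0,0]}}

```text
time: 7.95
position: [0.4348, -0.273, 0.3326]
orientation: [[0.216, -0.001, 0.977], [-0.977, 0.001, 0.216], [-0.001, -1.0, -0.001]]
contact_force: [-0.7, 0.8, -0.6]
finger_gap: 0.205
```

```bash
cat > look.py <<'E'
import sys
from h import *
from cell import sense,camera,camera_info
np.set_printoptions(precision=4,suppress=True)
t=sys.argv[1];s=sense();T=s['position'];print(T,s['contact_force'])
zb=T[2]-.161+.0615
for n in("scene","top"):
    i=camera_info(n);K=[i['fx'],i['fy'],i['cx'],i['cy']];V=i['view'];p,d=camera(n)
    np.savez(f"pics/{n}{t}.npz",p=p,d=d,K=K,V=V)
    W=cloud(d,K,V);q=W.reshape(-1,3);near=np.hypot(q[:,0]-T[0],q[:,1]-T[1])<.06
    for nm,z in(("mug rim",.091),("brim",zb)):
        a=q[near&(abs(q[:,2]-z)<.006)]
        if len(a)<20:print(n,nm,len(a));continue
        h=a[:,:2].astype(np.float32)*1000;print(n,nm,len(a),np.percentile(a[:,2],[2,50,98]),cv2.minEnclosingCircle(h),cv2.fitEllipse(cv2.convexHull(h)))
        if nm=="brim":print("tilt",np.linalg.lstsq(np.c_[a[:,:2]-T[:2],np.ones(len(a))],a[:,2],rcond=None)[0])
    c=proj(T-[0,0,.08],K,V)[0].astype(int);y0=max(c[1]-75,0);x0=max(c[0]-80,0)
    cv2.imwrite(f"pics/{n}{t}.png",cv2.resize(p[y0:y0+190,x0:x0+160,::-1],None,fx=3,fy=3,interpolation=cv2.INTER_CUBIC));print("crop",x0,y0)
a,b=cv2.imread(f"pics/scene{t}.png"),cv2.imread(f"pics/top{t}.png")
h=min(a.shape[0],b.shape[0]);cv2.imwrite(f"pics/b{t}.png",cv2.resize(np.hstack([a[:h],b[:h]]),None,fx=.8,fy=.8))
E
python3 look.py 2
```

```text
[ 0.4348 -0.273   0.3326] [-0.6505  0.7697 -0.6149]
scene mug rim 415 [0.0851 0.0908 0.0946] ((431.6452331542969, -280.1544189453125), 46.16542053222656) ((431.34576416015625, -276.5159912109375), (80.00596618652344, 88.73426818847656), 136.4578399658203)
scene brim 713 [0.2285 0.234  0.2356] ((434.3672180175781, -272.5824890136719), 45.95686721801758) ((434.3100280761719, -273.3008728027344), (88.86143493652344, 90.49623107910156), 125.8462905883789)
tilt [-0.0094  0.0023  0.2336]
crop 299 136
top mug rim 70 [0.0853 0.093  0.0966] ((434.8162841796875, -273.22900390625), 40.95656204223633) ((433.8717346191406, -270.9497375488281), (74.13508605957031, 80.97738647460938), 109.2304458618164)
top brim 486 [0.2305 0.2346 0.2381] ((435.55419921875, -272.57598876953125), 45.01500701904297) ((435.89862060546875, -271.9547119140625), (87.61756134033203, 88.30677795410156), 119.0953140258789)
tilt [-0.0049  0.0087  0.2343]
crop 336 158
```

View pics/b2.png

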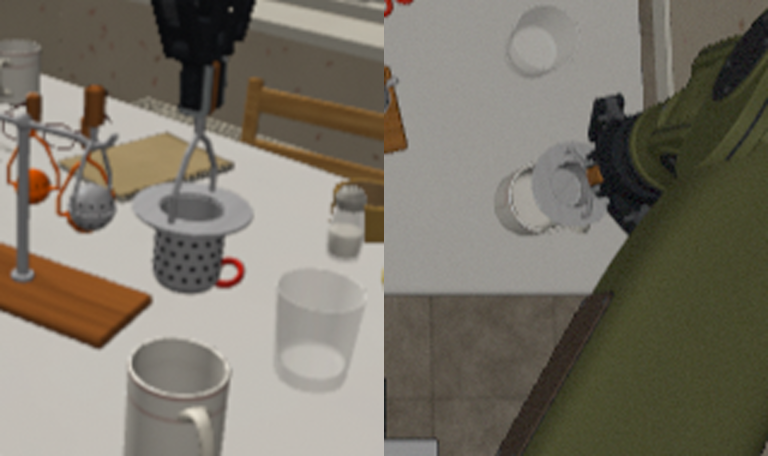

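Level in the jaws; brim centre is (0.435,-0.273) and the mug axis (0.4345,-0.2745). I'll lower to just above the rim and check again.

Call:
{"op": "play_rows", "data": {"gripper": [1,1,1,1,1,1], "offset": [[0,-0.1,-1.5],[0,0,-2],[0,0,-2],[0,0,-1],[0,0,-0.3],[0,0,0]], "turn": [0,0,0,0,0,0]}}

```text
time: 8.8
position: [0.4353, -0.2733, 0.2658]
orientation: [[0.217, 0.001, 0.976], [-0.976, -0.0, 0.217], [0.0, -1.0, 0.001]]
contact_force: [0.9, -1.0, -1.1]
finger_gap: 0.2
```

```bash
python3 look.py 3
python3 - <<'E'
from h import *
from scipy.optimize import least_squares
for f in("scene0","scene2","scene3","top0"):
    p,d,K,V=load(f"pics/{f}.npz");q=cloud(d,K,V).reshape(-1,3);c=np.array([.434,-.2745])
    r=np.hypot(*(q[:,:2]-c).T);a=q[(abs(q[:,2]-.0925)<.003)&(r<.046)&(r>.03)]
    s=least_squares(lambda x:np.hypot(a[:,0]-x[0],a[:,1]-x[1])-x[2],[*c,.04],loss="soft_l1",f_scale=.002);print(f,len(a),s.x)
E
```

```text
[ 0.4353 -0.2733  0.2658] [ 0.8808 -0.9867 -1.1177]
scene mug rim 299 [0.0852 0.0908 0.0947] ((427.01702880859375, -280.43865966796875), 46.1566276550293) ((430.1541748046875, -277.933349609375), (80.22792053222656, 92.64815521240234), 137.54287719726562)
scene brim 748 [0.1617 0.1672 0.1687] ((434.4119567871094, -273.7066345214844), 45.7662239074707) ((435.1583557128906, -273.97149658203125), (87.54176330566406, 90.47496795654297), 119.9017333984375)
tilt [-0.0079  0.0027  0.1668]
crop 297 169
top mug rim 59 [0.0854 0.0923 0.0968] ((431.3542785644531, -267.6055908203125), 40.3408088684082) ((436.0549621582031, -275.2881774902344), (82.05294036865234, 85.37108612060547), 55.091434478759766)
top brim 422 [0.1627 0.1678 0.1718] ((437.2067565917969, -273.617919921875), 44.82160186767578) ((436.8257751464844, -272.1023254394531), (83.79437255859375, 88.96085357666016), 88.46468353271484)
tilt [-0.0029  0.0181  0.1675]
crop 329 160
scene0 252 [ 0.43267312 -0.27503243  0.0393017 ]
scene2 256 [ 0.43267074 -0.27505613  0.03921587]
scene3 182 [ 0.4321929  -0.2753799   0.03903102]
top0 92 [ 0.43497727 -0.27414953  0.03922994]
```

View pics/b3.png

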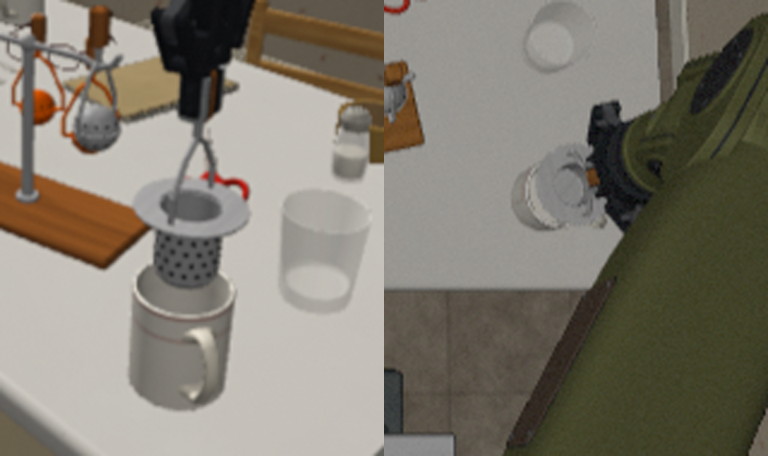

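In both views the brim is about 1.6 mm too far in x and 1.1 mm too far in y relative to the mug. I'll correct that and lower gently.

Call:
{"op": "play_rows", "data": {"gripper": [1,1,1,1,1,1,1,1,1,1,1], "offset": [[-0.15,-0.1,0],[0,0,0],[0,0,-0.5],[0,0,-1],[0,0,-1],[0,0,-1],[0,0,-1],[0,0,-1],[0,0,-0.7],[0,0,-0.3],[0,0,0]], "turn": [0,0,0,0,0,0,0,0,0,0,0]}}

```text
time: 10.28
position: [0.4337, -0.2745, 0.2002]
orientation: [[0.217, -0.0, 0.976], [-0.976, 0.0, 0.217], [-0.0, -1.0, -0.0]]
contact_force: [-0.2, 0.2, -1.2]
finger_gap: 0.202
```

No contact so far; about 5 mm remains.

Call:
{"op": "play_rows", "data": {"gripper": [1,1,1,1,1], "offset": [[0,0,-0.1],[0,0,-0.2],[0,0,-0.1],[0,0,0],[0,0,0]], "turn": [0,0,0,0,0]}}

```text
time: 10.9
position: [0.4337, -0.2745, 0.1963]
orientation: [[0.217, 0.0, 0.976], [-0.976, -0.0, 0.217], [0.0, -1.0, 0.0]]
contact_force: [0.2, -1.0, -1.5]
finger_gap: 0.196
```

Call:
{"op": "play_rows", "data": {"gripper": [1,1,1,1], "offset": [[0,0,-0.1],[0,0,0],[0,0,0],[0,0,0]], "turn": [0,0,0,0]}}

```text
time: 11.4
position: [0.4338, -0.2745, 0.1955]
orientation: [[0.217, 0.0, 0.976], [-0.976, -0.0, 0.217], [0.0, -1.0, 0.0]]
contact_force: [-0.0, 0.7, 0.3]
finger_gap: 0.198
```

```bash
python3 look.py 4
```

```text
[ 0.4338 -0.2745  0.1955] [-0.0081  0.6829  0.2548]
scene mug rim 600 [0.0854 0.0958 0.097 ] ((433.25244140625, -279.17938232421875), 50.904239654541016) ((433.17120361328125, -276.2146301269531), (87.35624694824219, 95.67070007324219), 149.80838012695312)
scene brim 806 [0.0908 0.0968 0.0985] ((432.92578125, -273.5458984375), 46.54047393798828) ((433.6363525390625, -274.95391845703125), (88.52595520019531, 91.14691162109375), 140.7906951904297)
tilt [0.0034 0.0057 0.0965]
crop 294 202
top mug rim 181 [0.0911 0.0956 0.0969] ((435.2737121582031, -275.2953186035156), 44.483619689941406) ((435.4468994140625, -273.437255859375), (81.0865249633789, 89.57398986816406), 93.25381469726562)
top brim 361 [0.0924 0.097  0.1014] ((435.4295654296875, -274.6813049316406), 44.75948715209961) ((435.31536865234375, -273.3233947753906), (84.5791015625, 89.42329406738281), 93.60482025146484)
tilt [0.0017 0.0135 0.0969]
crop 323 163
```

Brim top is at 0.097, so its underside is on the 0.094 rim. The wrist load has gone to zero. Releasing and retreating.

Call:
{"op": "play_rows", "data": {"gripper": [0.7,0.6,0.4,0.2,0,0,0,0,0,0,0,0,0], "offset": [[0,0,0],[0,0,0],[0,0,0],[0,0,0],[0,0,0],[0,0,0],[0,0,2],[0,0,3],[0,0,4],[0,0,4],[0,4,2],[0,4,1],[0,0,0]], "turn": [0,0,0,0,0,0,0,0,0,0,0,0,0]}}

```text
time: 13.12
position: [0.4339, -0.1929, 0.3567]
orientation: [[0.22, 0.002, 0.976], [-0.976, -0.001, 0.22], [0.001, -1.0, 0.002]]
contact_force: [-0.4, -0.6, 0.5]
finger_gap: 0.996
```

```bash
sed -e "s/T=s\['position'\]/T=np.array([.4338,-.2745,.1955])/" look.py > l2.py; python3 l2.py 5
python3 - <<'E'
from h import *
for f in("top0","top5"):
    p,d,K,V=load(f"pics/{f}.npz");q=cloud(d,K,V)[150:195,375:425].reshape(-1,3);q=q[(q[:,2]>.084)&(q[:,2]<.1)]
    print(f,"glass",len(q),q.mean(0) if len(q) else 0)
E
```

```text
[ 0.4338 -0.2745  0.1955] [-0.3942 -0.575   0.5276]
scene mug rim 647 [0.0855 0.096  0.097 ] ((434.156494140625, -274.9128112792969), 45.99314498901367) ((433.9492492675781, -274.99609375), (89.1587142944336, 90.17579650878906), 141.12637329101562)
scene brim 808 [0.0907 0.0967 0.0984] ((434.156494140625, -274.9128112792969), 45.99314498901367) ((433.7822570800781, -275.00958251953125), (89.16397857666016, 89.94956970214844), 146.2144775390625)
tilt [-0.003   0.002   0.0963]
crop 294 202
top mug rim 77 [0.0915 0.0954 0.0969] ((428.5215148925781, -253.22010803222656), 36.7270622253418) ((426.44635009765625, -247.61492919921875), (27.15443992614746, 71.68601989746094), 107.72177124023438)
top brim 150 [0.0922 0.0969 0.1011] ((428.4486083984375, -254.30349731445312), 37.15079879760742) ((427.3507080078125, -247.02536010742188), (28.84610939025879, 73.29702758789062), 111.32617950439453)
tilt [-0.0217  0.0513  0.0953]
crop 323 163
top0 glass 106 [ 0.6308679  -0.28917822  0.09034581]
top5 glass 109 [ 0.63041196 -0.28734776  0.09030303]
```

View pics/b5.png

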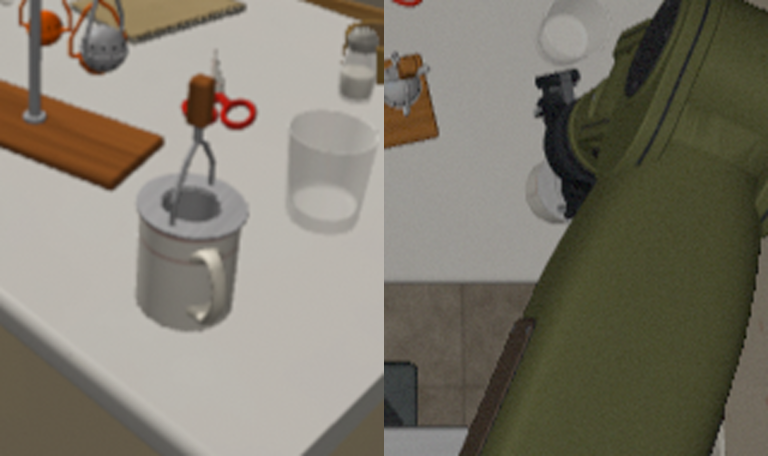

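The brim at (192,208) sits level and centred on the mug. The glass stands, the ball still hangs at (103,45), and the gripper is clear. Handing in.

```bash
python3 -c "
from cell import r
r.job_done()"
```

```text
the job is handed in; nothing more can be done
```

The basket is off the stand's left arm and sitting in the white mug by the glass. I lifted it 31 mm, slid it outward past the tip, carried it round the front of the stand, lowered it and let go. The job was handed in at about 13 s; it reports no verdict.

Last checks, after letting go:
- **Basket:** in the scene view the brim's top is 0.097 m up, so its underside is on the 94 mm rim. It is level to within 0.3° and centred within about 2 mm of the mug's axis.
- **Other items:** the glass is within 2 mm of where it stood and the tea ball still hangs on its arm. The mug is upright, though I did not measure its position again because the brim covers its rim.
- **Forces:** the highest wrist force at the end of any move was about 5.5 N, when the jaws closed on the grip block. The gripper was open and clear of everything.

**Disagreements:** the top and scene cameras differed by about 2 mm in x, so I centred the basket by its position relative to the mug within each view. At the end the arm blocked the top camera's view of the mug, so the final brim figures come from the scene camera alone.

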